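Mirror the tool row for a left-handed potter

TASK

A left-handed potter is taking over this bench: move the four tools from their brown single cradles to the empty pale rack, in reverse order, so that the tool now farthest left ends farthest right, and so on along the row. Lay each tool straight in its own place between the dividers, flat on both rails, with the middle of its handle (of the pen and the plain wooden tool, the middle of its length) midway between the two rails.

Things in the scene. Friction and masses are not known exactly. Their poses are not given: they have to be found in the camera images.
- wood_tool_mid (a point): Plain pale boxwood modelling tool, a flat stick tapering to both ends, no loop, 185 mm long. Site: on its axis, half-way up, at mid length; grip here, 13 mm wide, 8 mm thick. Own y axis: along the tool, towards the robot at the start; z up.
- loop_tool_mid (a point): Loop tool, pale wooden handle with a wire loop 31 mm wide at the working end, 186 mm long. Site: on its axis, half-way up, on the handle, 127 mm from the loop's end, 59 mm from the other; grip here, 12 mm wide, 13 mm thick. Own y axis: along the tool, away from the working end, which points away from the robot at the start; z up.
- needle_tool_mid (a point): Needle tool, short red handle with a thin steel needle, 152 mm long. Site: on its axis, half-way up, on the handle, 102 mm from the needle's point, 50 mm from the other end; grip here, 10 mm wide, 10 mm thick. Own y axis: along the tool, away from the working end, which points away from the robot at the start; z up.
- marker_mid (a point): Thick plain black marker pen, the shortest tool, 138 mm long. Site: on its axis, half-way up, at mid length; grip here, 17 mm wide, 17 mm thick. Own y axis: along the tool, away from the working end, which points away from the robot at the start; z up.
- cradle_wood_tool: Fixed brown wooden cradle, 80x48 mm, where the wood tool starts; four alike stand in a row at 55 mm pitch on a plywood board, order varies. Origin: centre of underside, 6 mm above the worktop; x along the tool, away from the robot; y along the row, to the left. Tool lies 28 mm above it on supports 10 mm thick at x = -34, +34 mm, between ears 38 mm apart, 10 mm high; open between supports.
- cradle_loop_tool: Fixed brown wooden cradle, 80x48 mm, where the loop tool starts; four alike stand in a row at 55 mm pitch on a plywood board, order varies. Origin: centre of underside, 6 mm above the worktop; x along the tool, away from the robot; y along the row, to the left. Tool lies 28 mm above it on supports 10 mm thick at x = -34, +34 mm, between ears 38 mm apart, 10 mm high; open between supports.
- cradle_needle_tool: Fixed brown wooden cradle, 80x48 mm, where the needle tool starts; four alike stand in a row at 55 mm pitch on a plywood board, order varies. Origin: centre of underside, 6 mm above the worktop; x along the tool, away from the robot; y along the row, to the left. Tool lies 28 mm above it on supports 10 mm thick at x = -34, +34 mm, between ears 38 mm apart, 10 mm high; open between supports.
- cradle_marker: Fixed brown wooden cradle, 80x48 mm, where the marker starts; four alike stand in a row at 55 mm pitch on a plywood board, order varies. Origin: centre of underside, 6 mm above the worktop; x along the tool, away from the robot; y along the row, to the left. Tool lies 28 mm above it on supports 10 mm thick at x = -34, +34 mm, between ears 38 mm apart, 10 mm high; open between supports.
- rack: Fixed pale wooden rack, 100x240 mm, left or right of the cradles. Origin: centre of underside, on the worktop; x along the lying tools, away from the robot; y along the row, to the left. Four places at x = 0, y = +82.5, +27.5, -27.5, -82.5 mm. Tools lie along x on two rails 34 mm high, 10 mm thick at x = -34, +34 mm, between dividers 38 mm apart, 10 mm high. Base plate 6 mm.
- board: Fixed plywood board, 110x225 mm, 6 mm thick, on which the four cradles stand in a row. Origin: centre of underside, on the worktop; x along the tools, away from the robot; y along the row, to the left. The cradles stand at x = 0, y = +82.5, +27.5, -27.5, -82.5 mm. Board and rack are each turned by up to 0.2 rad.

How it is judged:
By the outcome, as a careful person would: the job done as asked, in the order asked, and still so for the second after the job is handed in, with the robot touching nothing.
It also fails if it takes over 109 s, if anything falls off the work surface, if the arm or the gripper's body presses on something with over 40 N, if the wrist force passes 120 N, or if a joint passes its speed limit or range.

ROBOT

A 6-joint arm with a two-finger parallel gripper is mounted at the origin on the work surface; the furniture and walls round the work are solid. World frame = base frame: x ahead of the robot, y to its left, z up, the work surface at z = 0. Lengths are in m, angles in rad, forces in N, time in s.
With the tool pointing down it reaches from about 0.25 to 0.775 m from the base axis. Payload 4 kg.
Tool frame: the origin (TCP) lies midway between the tips of the shut fingers; the grasp point (between the pads) lies 19 mm behind it; z points along the fingers, x is the direction in which the jaws open and shut, and the axes are right-handed (so a half turn about z gives the same grasp; the last joint's range is limited). The gripper opens to 94 mm and grips with 3 to 60 N. Pads are 16 mm wide; open, the fingers measure 119 mm over their backs; the gripper's body (75 mm by 177 mm) begins 78 mm behind the grasp point.
Start: joints at [-1.216, 0.087, 1.371, -0, 1.684, -0.103], TCP at [0.243, -0.493, 0.206] pointing down, gripper open.
Joint ranges: [-3.1, 3.1], [-0.76, 2.03], [0.27, 2.55], [-1.08, 4.22], [0.17, 2.65], [-2.57, 2.57]. Speed limits (rad/s): [2.79, 2.79, 3.14, 3.14, 3.14, 3.14].

INTERFACE

Orientations are given as [roll, pitch, yaw] about the fixed x, y, z axes, in that order (R = Rz(yaw) Ry(pitch) Rx(roll)).
In Python, from bench import robot, eyes, close_job gives the robot as it stands.
- The arm moves only by the shell command python3 -m jog 'ROWS'. ROWS is JSON, a list of rows, each a list of 3 entries, a list of its own where there are three numbers: the turn, a rotation vector about the tool's x, y, z in degrees, then the shift along the tool's x, y, z in mm, then the closure, from -1 (fully open) to 1 (shut). In form: [[[wx, wy, wz], [x, y, z], claw], ...]. A call has 1 to 5 rows; each row is the pose to reach, as a shift and turn from the pose commanded when the call began, along the tool's axes at that moment; what a row does not reach only later rows make up. A row lasts 1/10 s, in which the tool goes at most 50 mm and 8.59 degrees, less where a joint would pass 70% of its speed; a pose out of reach is approached as far as the arm can. A call with a gripper value outside its range is refused whole. The fingers move at their own pace and stop on an object; the grip force is fixed at half the most. Time passes only in rows, so rows that repeat a pose let the fingers close. It gives the time, the measured TCP pose, the force and the opening at its end, in the units of the state.
- robot.get_obs(): the state, without advancing time (a new reading comes with each control period).
- eyes.snapshot(name): name is "scene" or "top"; returns (picture, depth): 420x560x3 uint8, red, green, blue; 420x560 float32, m along the optical axis (not along the pixel's ray), 0 where there is no reading.
- eyes.camera_params(name): a dict with "mtx" (3x3 intrinsics, pixels), "world_to_cam" (4x4, takes a point from world to camera coordinates). Camera axes: x right, y up, looking along -z (the intrinsics and any distortion apply to the point x, -y, -z); pixel columns grow to the right and rows downward; lengths in m; the calibration is good to about 2 mm. A picture is of the moment at which its call begins. camera_params takes no time and is no camera call.
- close_job(): hands the job in, once; it reports no verdict.
The state is a dict: "time": time; "joint_positions": joint angles; "qvel": joint speeds; "joint_torque": joint torques, N m; "tool_pos": TCP position; "ee_rot": TCP orientation; "wrist_force": force on the tool from outside, world axes, zero at the start; "wrist_torque": the same for the moment, N m; "width": finger opening in m.
Only numpy, scipy, OpenCV 4.12 (cv2) and the standard library are available. Lean on these libraries where they do the work, as an engineer would, in place of code of your own. Each camera call takes 0.05 s, during which the arm holds its last target. There are 200 camera calls.

## Working session

There is one attempt and no reset: what is moved stays moved. The work goes in short steps, Python scripts to look and compute and a shell command to move; the robot and the scene stay as the last step left them, time stands still between calls to the robot, and variables do not carry over. Pictures are saved under pics/ and viewed, about 12 in all and at most 16, crops included, and the job is handed in when it is done.

```bash
mkdir -p pics; ls
python3 - <<'E'
from bench import robot, eyes
import cv2,numpy as np
for n in("top","scene"):
    p,d=eyes.snapshot(n); cv2.imwrite(f"pics/{n}0.png",p[:,:,::-1]); np.savez(f"{n}0.npz",p=p,d=d)
    c=eyes.camera_params(n); print(n,{k:np.round(v,4).tolist() if hasattr(v,'shape') else v for k,v in c.items()})
print(robot.get_obs())
E
```

```text
pics
top {'mtx': [[526.0136, 0.0, 279.966], [0.0, 526.0136, 208.4347], [0.0, 0.0, 1.0]], 'world_to_cam': [[-0.0079, -0.9994, 0.0324, -0.1817], [0.9931, -0.0041, 0.1171, -0.5657], [-0.1169, 0.0331, 0.9926, -0.9846], [0.0, 0.0, 0.0, 1.0]]}
scene {'mtx': [[485.8607, 0.0, 272.7382], [0.0, 485.8607, 211.8597], [0.0, 0.0, 1.0]], 'world_to_cam': [[-0.9023, -0.431, -0.0087, 0.4263], [0.1893, -0.4143, 0.8902, -0.2124], [-0.3873, 0.8016, 0.4554, -0.7724], [0.0, 0.0, 0.0, 1.0]]}
{'time': 0.1, 'joint_positions': array([-1.21611161e+00,  8.78925055e-02,  1.37207935e+00, -3.82713460e-06,
        1.68361770e+00, -1.03076465e-01]), 'qvel': array([-1.34145379e-03, -3.97283674e-05, -3.56378421e-03, -1.43419198e-03,
       -9.72647314e-04, -1.84562408e-03]), 'joint_torque': array([ 3.61659237e-03, -3.41249514e+01, -3.03302836e+01,  7.20146787e-02,
        3.03614675e-02, -1.05228185e-04]), 'tool_pos': array([ 0.24290141, -0.49290584,  0.20442706]), 'ee_rot': array([-3.14139097e+00,  1.98669793e-03, -1.11303537e+00]), 'wrist_force': array([-0.01880697,  0.52980073, -0.42703785]), 'wrist_torque': array([-0.03581269, -0.02876264,  0.0050675 ]), 'width': 0.09405942698665154}
```

View pics/top0.png

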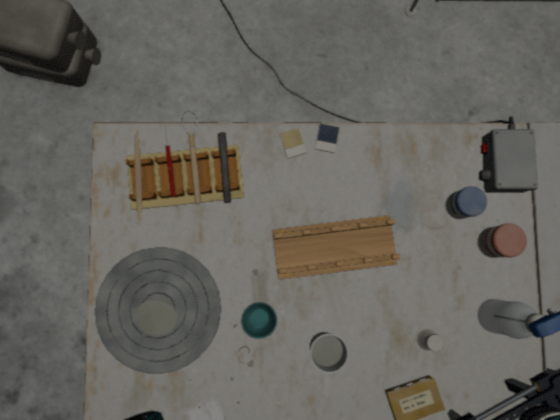

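View pics/scene0.png

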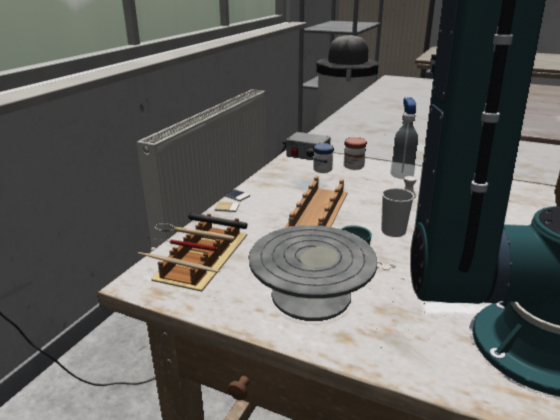

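The top view shows the order left to right: wood (col 138), needle (170), loop (194), marker (225), on the board to the left. The empty rack runs over cols 273–398, rows 217–278. The target order left to right is marker, loop, needle, wood. Next I'll measure.

```bash
cat > h.py <<'E'
import numpy as np,cv2
from bench import robot, eyes
def cloud(n,d):
    c=eyes.camera_params(n);K=c["mtx"];T=np.linalg.inv(c["world_to_cam"])
    v,u=np.mgrid[:420,:560]
    P=np.stack([(u-K[0,2])/K[0,0]*d,-(v-K[1,2])/K[1,1]*d,-d],-1)
    return P@T[:3,:3].T+T[:3,3]
def ray(n,uv,z):
    c=eyes.camera_params(n);K=c["mtx"];T=np.linalg.inv(c["world_to_cam"])
    uv=np.atleast_2d(uv).astype(float)
    r=np.stack([(uv[:,0]-K[0,2])/K[0,0],-(uv[:,1]-K[1,2])/K[1,1],-np.ones(len(uv))],-1)@T[:3,:3].T
    return T[:3,3]+r*((z-T[2,3])/r[:,2])[:,None]
E
python3 - <<'E'
from h import *
f=np.load("top0.npz");p,d=f["p"],f["d"];W=cloud("top",d)
def at(u,v):return np.round(np.median(W[v-2:v+3,u-2:u+3].reshape(-1,3),0),3)
for n,u,v in [("table",340,190),("floor?",200,50),("box",30,40),("wheel",200,310),("wheelc",155,315),("cup",258,320),("cup2",328,340),("edge",340,126),("beyond",340,115),("jar",468,200),("marker",225,170),("ctrl",510,160)]: print(n,at(u,v))
big=cv2.resize(p[105:295,90:420],None,fx=2.4,fy=2.4,interpolation=cv2.INTER_CUBIC)
cv2.imwrite("pics/crop1.png",cv2.convertScaleAbs(big,alpha=1.5)[:,:,::-1])
E
```

```text
table [ 0.606 -0.308  0.001]
floor? [ 1.247  0.075 -0.8  ]
box [ 1.144  0.552 -0.501]
wheel [ 0.376 -0.039  0.09 ]
wheelc [0.368 0.04  0.093]
cup [ 0.349 -0.142  0.007]
cup2 [ 0.316 -0.272  0.053]
edge [ 0.74  -0.311  0.   ]
beyond [ 1.006 -0.431 -0.799]
jar [ 0.575 -0.54   0.074]
marker [ 0.638 -0.079  0.049]
ctrl [ 0.655 -0.632  0.06 ]
```

View pics/crop1.png

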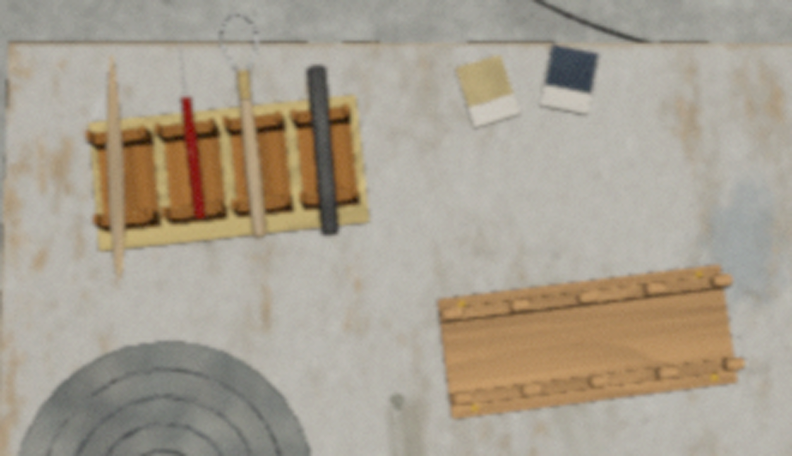

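The crop shows the tools standing clear of the cradles' base. The rack has five divider posts on each rail, with the front posts at crop x≈460–735. The table ends at x≈0.74, with no wall near. Next I'll fit the axes and the rack from depth plus colour.

```bash
cat > m.py <<'E'
from h import *
def fit(n,mask,z):
    k,l,s,c=cv2.connectedComponentsWithStats(mask.astype(np.uint8),connectivity=8)
    i=1+np.argmax(s[1:,4]);v,u=np.nonzero(l==i)
    X=ray(n,np.c_[u,v],z)[:,:2]
    vx,vy,x0,y0=cv2.fitLine(X.astype(np.float32),cv2.DIST_HUBER,0,1e-4,1e-4).ravel()
    a=np.array([vx,vy]);a*=np.sign(a[0]);c=np.array([x0,y0]);t=(X-c)@a;w=(X-c)@[-a[1],a[0]]
    return c,a,t.min(),t.max(),len(u),2*np.std(w)*1.73
if __name__=="__main__":
    f=np.load("top0.npz");p,d=f["p"],f["d"];W=cloud("top",d);z=W[...,2]
    hsv=cv2.cvtColor(p,cv2.COLOR_RGB2HSV);H,S,V=[hsv[...,i].astype(int) for i in range(3)]
    v,u=np.mgrid[:420,:560]
    reg=(v>105)&(v<230)&(u>120)&(u<250)
    for n,uv in [("wood",(138,180)),("loop",(195,190)),("cradle",(150,180)),("ply",(180,204)),("marker",(225,170)),("red",(170,170)),("table",(110,200))]: print(n,hsv[uv[1],uv[0]],round(float(z[uv[1],uv[0]]),3))
    ms={"marker":(reg&(V<80)&(S<90)&(u>214),.0425),
        "needle":(reg&((H<5)|(H>172))&(S>130),.039),
        "wood":(reg&(u<147)&(z>.030)&(S<150)&(z<.06),.038),
        "loop":(reg&(u>180)&(u<206)&(z>.032)&(S<150)&(z<.06),.0405)}
    out=p.copy()
    for n,(m,zz) in ms.items():
        c,a,lo,hi,k,w=fit("top",m,zz);out[m]=[0,255,0]
        print(n,"tail",np.round(c+lo*a,4),"head",np.round(c+hi*a,4),"len %.4f w %.4f yaw %.4f n %d z %.3f"%(hi-lo,w,np.arctan2(a[1],a[0]),k,np.median(z[m])))
    for nm,rg,zl in [("rack",(u>260)&(u<410)&(v>205)&(v<290),(.022,.06)),("rackbase",(u>260)&(u<410)&(v>205)&(v<290),(.004,.06)),("board",(u>115)&(u<255)&(v>105)&(v<230),None)]:
        if zl: m=rg&(z>zl[0])&(z<zl[1]); X=W[m][:,:2]
        else: m=rg&(H>15)&(H<32)&(S>90)&(z>.003)&(z<.012); X=W[m][:,:2]
        k,l,s,c=cv2.connectedComponentsWithStats(m.astype(np.uint8)); 
        m=m&np.isin(l,[i for i in range(1,k) if s[i,4]>12]);X=W[m][:,:2]
        print(nm,m.sum(),cv2.minAreaRect((X*1000).astype(np.float32)), "med z",np.median(z[m]))
        out[m]=[255,0,255] if nm!="rackbase" else out[m]
    cv2.imwrite("pics/mask1.png",cv2.resize(out[105:295,90:420],None,fx=2.4,fy=2.4,interpolation=0)[:,:,::-1])
E
python3 m.py
```

```text
wood [ 18  77 112] 0.039
loop [ 19  73 112] 0.047
cradle [ 15 163 105] 0.009
ply [ 23  66 108] 0.005
marker [15  9 56] 0.049
red [  3 201  90] 0.044
table [ 20  19 121] -0.001
marker tail [ 0.5764 -0.0833] head [ 0.7148 -0.0711] len 0.1389 w 0.0135 yaw 0.0879 n 485 z 0.049
needle tail [0.5909 0.0213] head [0.6877 0.0337] len 0.0976 w 0.0062 yaw 0.1280 n 147 z 0.043
wood tail [0.5412 0.0855] head [0.7239 0.0963] len 0.1830 w 0.0128 yaw 0.0593 n 509 z 0.041
loop tail [ 0.5749 -0.0265] head [ 0.758  -0.0048] len 0.1844 w 0.0179 yaw 0.1176 n 493 z 0.045
rack 1320 ((491.37127685546875, -292.99365234375), (78.12757110595703, 240.0314483642578), 6.708882808685303) med z 0.03501861169419718
rackbase 5497 ((492.172119140625, -293.8836669921875), (104.05126953125, 244.1967315673828), 7.580821990966797) med z 0.0072812031872449
board 1974 ((633.1804809570312, 4.306800842285156), (106.93769836425781, 221.38966369628906), 6.242578029632568) med z 0.007114240636218683
```

View pics/mask1.png

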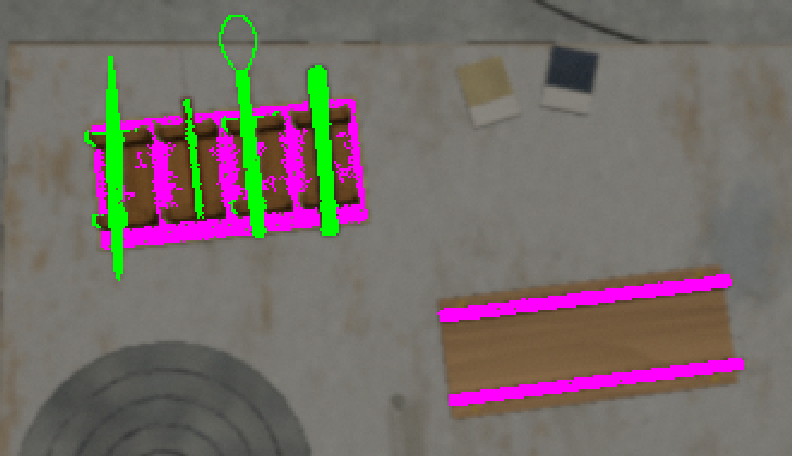

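The masks agree with the given sizes: marker 139 mm, wood 183, loop 184, and rack rails 78×240. I'll refine the rack yaw and the loop and needle axes, and set up the targets and a planner.

```bash
cat > plan.py <<'E'
import sys,json; from h import *
# usage: plan.py x y z yaw_deg(of tool axis)
def plan(x,y,z,tyaw):
    o=robot.get_obs();th=o["ee_rot"][2];R=cv2.Rodrigues(np.array([0,0,th]))[0]@np.diag([1,-1,-1])
    s=R.T@(np.array([x,y,z])-o["tool_pos"])*1000
    w=-((np.deg2rad(tyaw)-np.pi/2-th+np.pi)%(2*np.pi)-np.pi)
    print("t %.2f turn z %.1f shift %s"%(o["time"],np.rad2deg(w),np.round(s,1)), "tool", np.round(o["tool_pos"],4),"rpy",np.round(o["ee_rot"],3),"w %.4f"%o["width"])
if __name__=="__main__":
    T=json.load(open("targets.json"))
    x,y,yaw=T[sys.argv[1]]; plan(x,y,float(sys.argv[2]),yaw)
E
python3 - <<'E'
from h import *; from m import fit; import json
f=np.load("top0.npz");p,d=f["p"],f["d"];W=cloud("top",d);z=W[...,2]
hsv=cv2.cvtColor(p,cv2.COLOR_RGB2HSV);H,S,V=[hsv[...,i].astype(int) for i in range(3)]
v,u=np.mgrid[:420,:560];reg=(v>105)&(v<230)&(u>120)&(u<250)
T={}
def add(n,m,zz,off):
    c,a,lo,hi,k,w=fit("top",m,zz)
    s=c+a*((lo+hi)/2 if off is None else lo+off);yaw=np.rad2deg(np.arctan2(a[1],a[0]))
    T[n]=[*map(float,s),float(yaw)];print(n,np.round(s,4),"yaw %.2f len %.4f"%(yaw,hi-lo))
add("marker",reg&(V<80)&(S<90)&(u>214),.0425,None)
add("needle",reg&((H<5)|(H>172))&(S>165),.039,.050)
add("wood",reg&(u<147)&(z>.030)&(S<130)&(z<.06),.038,None)
add("loop",reg&(u>180)&(u<206)&(z>.032)&(S<110)&(z<.06)&(v>132),.0405,.059)
rg=(u>260)&(u<410)&(v>205)&(v<290)&(z>.022)&(z<.06);X=W[rg][:,:2]
k,l=cv2.connectedComponents(rg.astype(np.uint8));R=[]
for i in range(1,k):
    m=l==i
    if m.sum()>200:
        q=W[m][:,:2];vx,vy,*_=cv2.fitLine(q.astype(np.float32),cv2.DIST_HUBER,0,1e-4,1e-4).ravel()
        e=np.array([vx,vy])*np.sign(vy);t=(q-q.mean(0))@e;c=q.mean(0)+e*(np.percentile(t,.5)+np.percentile(t,99.5))/2
        yaw=np.degrees(np.arctan2(-e[0],e[1]));R.append((c,yaw));print("rail",c,yaw,np.ptp(t))
c=(R[0][0]+R[1][0])/2;d=R[0][0]-R[1][0];print("rail sep",np.linalg.norm(d),"yaw by sep",np.degrees(np.arctan2(d[1],d[0])))
yaw=(R[0][1]+R[1][1])/2;r=np.deg2rad(yaw);e=np.array([-np.sin(r),np.cos(r)]);print("rack",c,yaw)
for n,o in zip(["marker","loop","needle","wood"],[.0825,.0275,-.0275,-.0825]):
    T["p_"+n]=[*map(float,c+o*e),float(yaw)];print("p_"+n,np.round(c+o*e,4))
json.dump(T,open("targets.json","w"))
E
python3 plan.py marker .10
```

```text
marker [ 0.6456 -0.0772] yaw 5.03 len 0.1389
needle [0.6405 0.0276] yaw 7.31 len 0.0957
wood [0.6325 0.0909] yaw 3.25 len 0.1830
loop [ 0.6335 -0.0198] yaw 6.74 len 0.1400
rail [ 0.5244857  -0.28803141] 6.711294 0.24003116155526
rail [ 0.45736229 -0.29541633] 6.7159853 0.23888124882708123
rail sep 0.06752843160348651 yaw by sep 6.27843413387577
rack [ 0.490924   -0.29172387] 6.7136397
p_marker [ 0.4813 -0.2098]
p_loop [ 0.4877 -0.2644]
p_needle [ 0.4941 -0.319 ]
p_wood [ 0.5006 -0.3737]
t 0.10 turn z 21.2 shift [-194.9 -544.9  104.4] tool [ 0.2429 -0.4929  0.2044] rpy [-3.141e+00  2.000e-03 -1.113e+00] w 0.0941
```

```bash
python3 -m jog '[[[0,0,21.2],[-195,-545,40],0.3],[[0,0,21.2],[-195,-545,40],0.3],[[0,0,21.2],[-195,-545,40],0.3],[[0,0,21.2],[-195,-545,40],0.3],[[0,0,21.2],[-195,-545,40],0.3]]'; python3 plan.py marker .10
```

```text
time: 0.6
tool_pos: [0.4125, -0.3179, 0.1882]
ee_rot: [3.141, 0.0, -1.484]
wrist_force: [-0.2, -0.7, 0.2]
width: 0.0573
t 0.60 turn z -0.0 shift [-219.4 -253.1   88.2] tool [ 0.4125 -0.3179  0.1882] rpy [ 3.141  0.    -1.484] w 0.0573
```

```bash
python3 -m jog '[[[0,0,0],[-200,-230,80],0.3],[[0,0,0],[-200,-230,80],0.3],[[0,0,0],[-200,-230,80],0.3],[[0,0,0],[-200,-230,80],0.3],[[0,0,0],[-200,-230,80],0.3]]';python3 -m jog '[[[0,0,0],[0,0,0],0.3],[[0,0,0],[0,0,0],0.3],[[0,0,0],[0,0,0],0.3]]'; python3 plan.py marker .08
```

```text
time: 1.1
tool_pos: [0.5804, -0.1437, 0.1243]
ee_rot: [3.141, 0.0, -1.483]
wrist_force: [0.1, -0.0, 0.0]
width: 0.0329
time: 1.4
tool_pos: [0.5791, -0.1463, 0.1254]
ee_rot: [3.141, -0.001, -1.484]
wrist_force: [0.0, 0.2, -0.3]
width: 0.0329
t 1.40 turn z -0.1 shift [-63.1 -72.2  45.4] tool [ 0.5791 -0.1463  0.1254] rpy [ 3.141e+00 -1.000e-03 -1.484e+00] w 0.0329
```

```bash
python3 -m jog '[[[0,0,0],[-63,-72,45],0.3],[[0,0,0],[-63,-72,45],0.3],[[0,0,0],[-63,-72,45],0.3],[[0,0,0],[-63,-72,45],0.3],[[0,0,0],[-63,-72,45],0.3]]';python3 -m jog '[[[0,0,0],[0,0,0],0.3],[[0,0,0],[0,0,0],0.3]]'; python3 plan.py marker .023
python3 - <<'E'
from h import *
p,_=eyes.snapshot("scene");cv2.imwrite("pics/s1.png",cv2.resize(p[130:330,100:380],None,fx=2.8,fy=2.8)[:,:,::-1])
E
```

```text
time: 1.9
tool_pos: [0.6455, -0.0784, 0.0816]
ee_rot: [-3.14, -0.001, -1.485]
wrist_force: [0.0, 0.2, 0.9]
width: 0.0327
time: 2.1
tool_pos: [0.6457, -0.078, 0.0819]
ee_rot: [-3.139, -0.001, -1.485]
wrist_force: [0.1, -1.2, -0.3]
width: 0.0332
t 2.10 turn z -0.1 shift [-0.8  0.1 58.9] tool [ 0.6457 -0.078   0.0819] rpy [-3.139e+00 -1.000e-03 -1.485e+00] w 0.0332
```

View pics/s1.png

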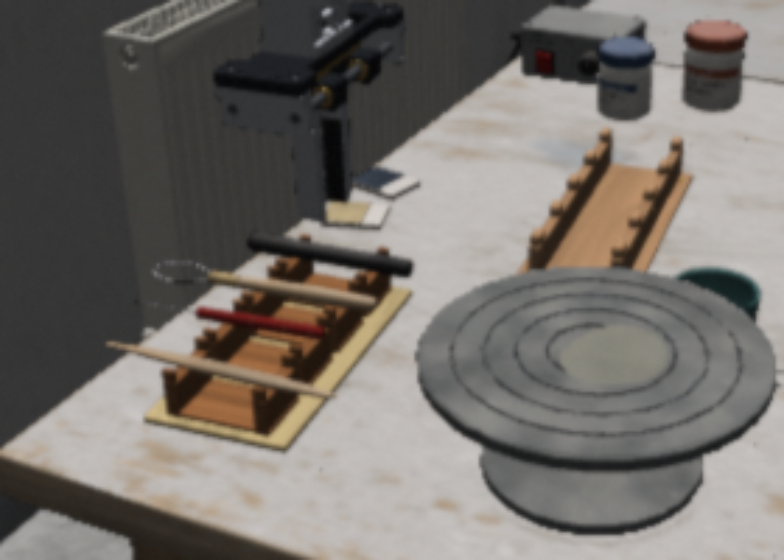

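The gripper hangs above and straddling the marker (fingers at crop 320,190; marker at 250–410,255), and the jaws open across it. Descending and closing.

```bash
python3 -m jog '[[[0,0,0],[-1,0,30],0.3],[[0,0,0],[-1,0,45],0.3],[[0,0,0],[-1,0,59],0.3],[[0,0,0],[-1,0,59],0.3],[[0,0,0],[-1,0,59],0.3]]';python3 -m jog '[[[0,0,0],[0,0,0],1],[[0,0,0],[0,0,0],1],[[0,0,0],[0,0,0],1],[[0,0,0],[0,0,0],1],[[0,0,0],[0,0,0],1]]'; python3 plan.py p_marker .12
```

```text
time: 2.65
tool_pos: [0.6457, -0.0756, 0.0212]
ee_rot: [3.141, -0.0, -1.483]
wrist_force: [0.0, -0.5, 0.5]
width: 0.0329
time: 3.15
tool_pos: [0.6466, -0.0758, 0.0226]
ee_rot: [-3.139, -0.001, -1.483]
wrist_force: [0.4, -1.1, 4.1]
width: 0.0168
t 3.15 turn z -1.7 shift [119.  176.4 -97.4] tool [ 0.6466 -0.0758  0.0226] rpy [-3.139e+00 -1.000e-03 -1.483e+00] w 0.0168
```

```bash
python3 -m jog '[[[0,0,0],[0,0,-30],1],[[0,0,0],[0,0,-70],1],[[0,0,0],[0,0,-70],1],[[0,0,0],[0,0,-70],1]]';python3 -m jog '[[[0,0,-1.7],[30,45,0],1],[[0,0,-1.7],[60,88,0],1],[[0,0,-1.7],[90,132,0],1],[[0,0,-1.7],[119,176,0],1],[[0,0,-1.7],[119,176,0],1]]';python3 -m jog '[[[0,0,0],[0,0,0],1],[[0,0,0],[0,0,0],1]]'; python3 plan.py p_marker .0245;  python3 - <<'E'
from h import *
p,_=eyes.snapshot("scene");cv2.imwrite("pics/s2.png",cv2.resize(p[130:330,100:380],None,fx=2.8,fy=2.8)[:,:,::-1])
E
```

```text
time: 3.55
tool_pos: [0.6463, -0.0755, 0.0924]
ee_rot: [-3.139, -0.001, -1.483]
wrist_force: [-0.9, 0.0, -0.8]
width: 0.0167
time: 4.05
tool_pos: [0.4761, -0.2108, 0.0886]
ee_rot: [3.136, 0.002, -1.457]
wrist_force: [0.5, -0.6, -0.8]
width: 0.0168
time: 4.25
tool_pos: [0.4811, -0.2086, 0.0903]
ee_rot: [3.141, 0.002, -1.453]
wrist_force: [0.6, 0.0, 0.1]
width: 0.0169
t 4.25 turn z 0.0 shift [ 1.2 -0.1 65.8] tool [ 0.4811 -0.2086  0.0903] rpy [ 3.141e+00  2.000e-03 -1.453e+00] w 0.0169
```

View pics/s2.png

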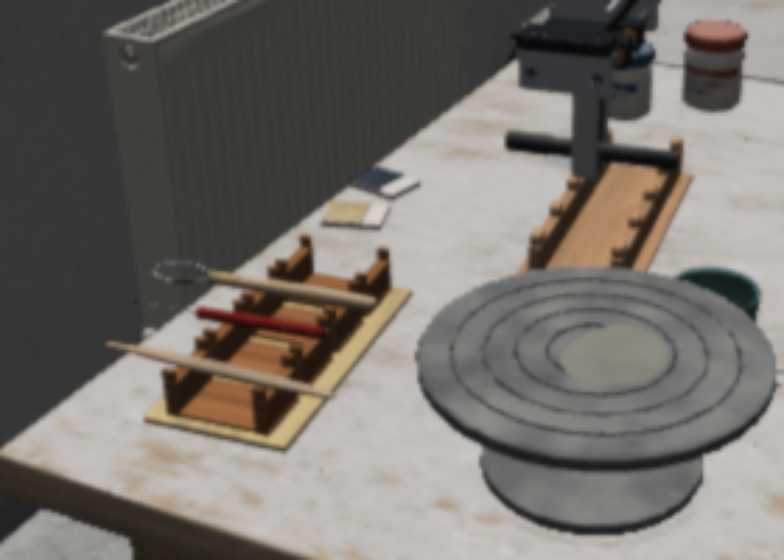

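The marker is held level above the rack (crop 505–680, 150), and the cradles are otherwise unchanged. Lowering.

```bash
python3 -m jog '[[[0,0,0],[1,0,30],1],[[0,0,0],[1,0,50],1],[[0,0,0],[1,0,60],1],[[0,0,0],[1,0,66],1],[[0,0,0],[1,0,67],1]]';python3 -m jog '[[[0,0,0],[0,0,0],1],[[0,0,0],[0,0,0],1],[[0,0,0],[0,0,0],1]]'; python3 -m jog '[[[0,0,0],[0,0,0],0.3],[[0,0,0],[0,0,0],0.3],[[0,0,0],[0,0,0],0.3],[[0,0,0],[0,0,0],0.3]]';python3 -m jog '[[[0,0,0],[0,0,-20],0.3],[[0,0,0],[0,0,-60],0.3],[[0,0,0],[0,0,-80],0.3],[[0,0,0],[0,0,-80],0.3]]'; python3 plan.py loop .09
```

```text
time: 4.8
tool_pos: [0.4813, -0.2098, 0.0238]
ee_rot: [3.141, 0.001, -1.452]
wrist_force: [-0.5, 0.2, -0.3]
width: 0.0166
time: 5.1
tool_pos: [0.4816, -0.2108, 0.0253]
ee_rot: [-3.14, -0.001, -1.453]
wrist_force: [0.5, 0.0, 0.5]
width: 0.0165
time: 5.5
tool_pos: [0.4809, -0.2105, 0.0244]
ee_rot: [-3.141, -0.0, -1.453]
wrist_force: [0.0, -0.4, 0.2]
width: 0.0328
time: 5.9
tool_pos: [0.4832, -0.2118, 0.1084]
ee_rot: [-3.135, -0.005, -1.453]
wrist_force: [-0.0, -0.2, 0.1]
width: 0.0331
t 5.90 turn z -0.0 shift [-173.  -171.7   18.4] tool [ 0.4832 -0.2118  0.1084] rpy [-3.135 -0.005 -1.453] w 0.0331
```

```bash
python3 -m jog '[[[0,0,0],[-36,-35,0],0.3],[[0,0,0],[-72,-70,0],0.3],[[0,0,0],[-108,-105,10],0.3],[[0,0,0],[-144,-140,15],0.3],[[0,0,0],[-173,-172,18],0.3]]';python3 -m jog '[[[0,0,0],[0,0,0],0.3],[[0,0,0],[0,0,0],0.3],[[0,0,0],[0,0,0],0.3]]'; python3 plan.py loop .022;python3 - <<'E'
from h import *
p,_=eyes.snapshot("top");cv2.imwrite("pics/t1.png",cv2.convertScaleAbs(cv2.resize(p[105:295,90:420],None,fx=2.4,fy=2.4),alpha=1.5)[:,:,::-1])
E
```

```text
time: 6.4
tool_pos: [0.631, -0.0162, 0.0833]
ee_rot: [3.138, 0.001, -1.453]
wrist_force: [-0.3, -0.7, -0.7]
width: 0.0326
time: 6.7
tool_pos: [0.6303, -0.0194, 0.0852]
ee_rot: [3.139, -0.0, -1.454]
wrist_force: [0.5, -0.0, 0.4]
width: 0.0329
t 6.70 turn z -0.1 shift [ 0.8 -3.1 63.2] tool [ 0.6303 -0.0194  0.0852] rpy [ 3.139 -0.    -1.454] w 0.0329
```

View pics/t1.png

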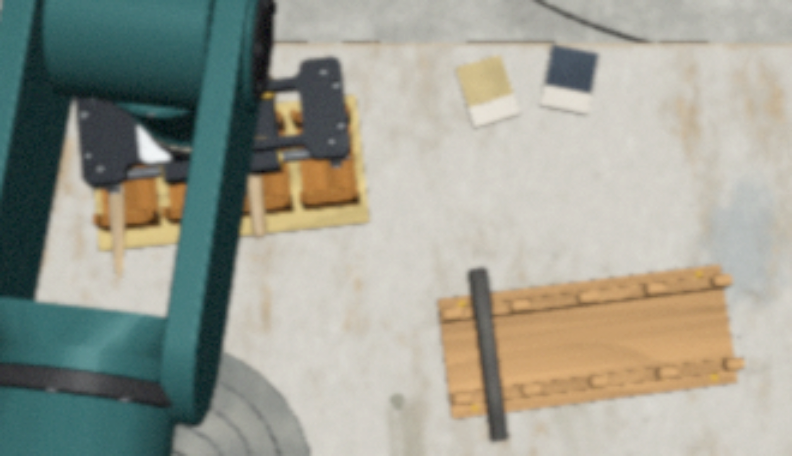

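The marker lies across both rails in the leftmost place (crop 478,270 to 500,438). Next is the loop tool.

```bash
python3 -m jog '[[[0,0,0],[1,-3,30],0.3],[[0,0,0],[1,-3,45],0.3],[[0,0,0],[1,-3,63],0.3],[[0,0,0],[1,-3,63],0.3],[[0,0,0],[1,-3,63],0.3]]';python3 -m jog '[[[0,0,0],[0,0,0],1],[[0,0,0],[0,0,0],1],[[0,0,0],[0,0,0],1],[[0,0,0],[0,0,0],1],[[0,0,0],[0,0,0],1]]'; python3 -m jog '[[[0,0,0],[0,0,-30],1],[[0,0,0],[0,0,-70],1],[[0,0,0],[0,0,-70],1],[[0,0,0],[0,0,-70],1]]'; python3 plan.py p_loop .09
```

```text
time: 7.25
tool_pos: [0.6339, -0.0198, 0.0231]
ee_rot: [3.14, 0.0, -1.454]
wrist_force: [0.2, 0.9, 0.5]
width: 0.0329
time: 7.75
tool_pos: [0.6353, -0.0194, 0.0245]
ee_rot: [-3.14, -0.001, -1.453]
wrist_force: [-0.9, -0.9, 4.0]
width: 0.0127
time: 8.15
tool_pos: [0.6353, -0.019, 0.0944]
ee_rot: [-3.139, -0.001, -1.453]
wrist_force: [0.1, -0.8, -1.2]
width: 0.0127
t 8.15 turn z 0.0 shift [226.4 175.3   4.4] tool [ 0.6353 -0.019   0.0944] rpy [-3.139e+00 -1.000e-03 -1.453e+00] w 0.0127
```

```bash
python3 -m jog '[[[0,0,0],[34,26,0],1],[[0,0,0],[68,52,0],1],[[0,0,0],[102,78,0],1],[[0,0,0],[136,105,0],1],[[0,0,0],[170,131,0],1]]';python3 -m jog '[[[0,0,0],[28,22,0],1],[[0,0,0],[56,44,0],1],[[0,0,0],[56,44,0],1],[[0,0,0],[56,44,0],1]]'; python3 plan.py p_loop .0245
```

```text
time: 8.65
tool_pos: [0.5219, -0.2037, 0.0906]
ee_rot: [3.138, 0.002, -1.453]
wrist_force: [0.6, -1.0, -1.3]
width: 0.0129
time: 9.05
tool_pos: [0.4861, -0.2636, 0.0913]
ee_rot: [3.139, 0.003, -1.455]
wrist_force: [0.6, 0.5, -0.8]
width: 0.0125
t 9.05 turn z -0.1 shift [ 0.9 -1.5 66.8] tool [ 0.4861 -0.2636  0.0913] rpy [ 3.139e+00  3.000e-03 -1.455e+00] w 0.0125
```

```bash
python3 -m jog '[[[0,0,0],[1,-3,30],1],[[0,0,0],[1,-3,50],1],[[0,0,0],[1,-3,60],1],[[0,0,0],[1,-3,65],1],[[0,0,0],[1,-3,67],1]]';python3 -m jog '[[[0,0,0],[0,0,0],1],[[0,0,0],[0,0,0],1],[[0,0,0],[0,0,0],1]]'; python3 -m jog '[[[0,0,0],[0,0,0],0.3],[[0,0,0],[0,0,0],0.3],[[0,0,0],[0,0,0],0.3],[[0,0,0],[0,0,0],0.3]]';python3 -m jog '[[[0,0,0],[0,0,-20],0.3],[[0,0,0],[0,0,-60],0.3],[[0,0,0],[0,0,-75],0.3],[[0,0,0],[0,0,-75],0.3]]'; python3 plan.py needle .085
```

```text
time: 9.55
tool_pos: [0.4907, -0.2639, 0.0259]
ee_rot: [3.141, 0.0, -1.452]
wrist_force: [-0.2, -0.0, 0.3]
width: 0.0127
time: 9.85
tool_pos: [0.491, -0.2651, 0.0274]
ee_rot: [-3.14, -0.001, -1.453]
wrist_force: [-0.1, 0.0, -0.6]
width: 0.0124
time: 10.25
tool_pos: [0.4903, -0.2648, 0.0264]
ee_rot: [-3.141, -0.0, -1.453]
wrist_force: [0.7, -0.9, 0.0]
width: 0.0326
time: 10.65
tool_pos: [0.4922, -0.266, 0.1047]
ee_rot: [-3.136, -0.005, -1.453]
wrist_force: [0.5, 0.9, 0.1]
width: 0.0326
t 10.65 turn z -0.6 shift [-274.3 -181.6   19.7] tool [ 0.4922 -0.266   0.1047] rpy [-3.136 -0.005 -1.453] w 0.0326
```

```bash
python3 -m jog '[[[0,0,-0.6],[-37,-24,0],0.3],[[0,0,-0.6],[-74,-48,0],0.3],[[0,0,-0.6],[-111,-73,0],0.3],[[0,0,-0.6],[-148,-98,0],0.3],[[0,0,-0.6],[-185,-122,0],0.3]]';python3 -m jog '[[[0,0,0],[-37,-24,10],0.3],[[0,0,0],[-74,-48,15],0.3],[[0,0,0],[-89,-60,20],0.3],[[0,0,0],[-89,-60,20],0.3],[[0,0,0],[-89,-60,20],0.3]]'; python3 plan.py needle .022;python3 - <<'E'
from h import *
p,_=eyes.snapshot("top");cv2.imwrite("pics/t2.png",cv2.convertScaleAbs(cv2.resize(p[105:295,90:420],None,fx=2.4,fy=2.4),alpha=1.5)[:,:,::-1])
E
```

```text
time: 11.15
tool_pos: [0.5893, -0.0649, 0.0988]
ee_rot: [3.139, 0.001, -1.443]
wrist_force: [0.1, -0.0, 0.7]
width: 0.0327
time: 11.65
tool_pos: [0.6371, 0.0284, 0.0798]
ee_rot: [3.139, -0.001, -1.443]
wrist_force: [-0.3, -0.8, -0.0]
width: 0.0328
t 11.65 turn z 0.0 shift [ 1.2 -3.3 57.8] tool [0.6371 0.0284 0.0798] rpy [ 3.139e+00 -1.000e-03 -1.443e+00] w 0.0328
```

View pics/t2.png

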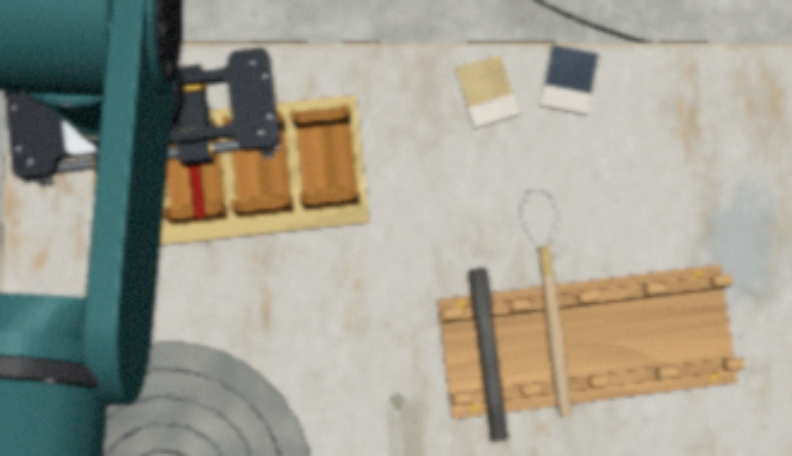

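The loop tool lies in the second place (crop 540,190 to 565,415), with the loop pointing away. Next is the needle.

```bash
python3 -m jog '[[[0,0,0],[1,-3,30],0.3],[[0,0,0],[1,-3,45],0.3],[[0,0,0],[1,-3,60],0.3],[[0,0,0],[1,-3,60],0.3],[[0,0,0],[1,-3,60],0.3]]';python3 -m jog '[[[0,0,0],[0,0,0],1],[[0,0,0],[0,0,0],1],[[0,0,0],[0,0,0],1],[[0,0,0],[0,0,0],1],[[0,0,0],[0,0,0],1]]'; python3 -m jog '[[[0,0,0],[0,0,-30],1],[[0,0,0],[0,0,-70],1],[[0,0,0],[0,0,-70],1],[[0,0,0],[0,0,-70],1]]'; python3 plan.py p_needle .09
```

```text
time: 12.2
tool_pos: [0.6409, 0.0281, 0.0213]
ee_rot: [3.141, -0.0, -1.444]
wrist_force: [0.0, 0.1, -0.0]
width: 0.0328
time: 12.7
tool_pos: [0.6417, 0.0286, 0.0223]
ee_rot: [-3.14, -0.001, -1.443]
wrist_force: [0.4, -1.1, 3.2]
width: 0.0094
time: 13.1
tool_pos: [0.6419, 0.0287, 0.0926]
ee_rot: [-3.139, -0.0, -1.443]
wrist_force: [0.3, -0.1, -0.1]
width: 0.0097
t 13.10 turn z 0.6 shift [326.1 190.9   2.6] tool [0.6419 0.0287 0.0926] rpy [-3.139 -0.    -1.443] w 0.0097
```

```bash
python3 -m jog '[[[0,0,0.6],[38,22,0],1],[[0,0,0.6],[76,44,0],1],[[0,0,0.6],[114,66,0],1],[[0,0,0.6],[152,88,0],1],[[0,0,0.6],[190,110,0],1]]';python3 -m jog '[[[0,0,0],[38,23,0],1],[[0,0,0],[76,45,0],1],[[0,0,0],[114,68,0],1],[[0,0,0],[136,80,0],1],[[0,0,0],[136,80,0],1]]'; python3 -m jog '[[[0,0,0],[0,0,0],1],[[0,0,0],[0,0,0],1]]'; python3 plan.py p_needle .0235
```

```text
time: 13.6
tool_pos: [0.554, -0.1746, 0.0886]
ee_rot: [3.138, 0.002, -1.453]
wrist_force: [1.1, -1.4, -0.1]
width: 0.0093
time: 14.1
tool_pos: [0.49, -0.3205, 0.0887]
ee_rot: [3.138, 0.002, -1.458]
wrist_force: [0.1, 0.9, -0.1]
width: 0.0096
time: 14.3
tool_pos: [0.4927, -0.3167, 0.0901]
ee_rot: [3.14, 0.002, -1.452]
wrist_force: [0.2, -0.2, -0.2]
width: 0.0093
t 14.30 turn z 0.1 shift [ 2.5 -1.2 66.6] tool [ 0.4927 -0.3167  0.0901] rpy [ 3.140e+00  2.000e-03 -1.452e+00] w 0.0093
```

```bash
python3 -m jog '[[[0,0,0],[2,-2,30],1],[[0,0,0],[2,-2,50],1],[[0,0,0],[2,-2,60],1],[[0,0,0],[2,-2,66],1],[[0,0,0],[2,-2,68],1]]';python3 -m jog '[[[0,0,0],[0,0,0],1],[[0,0,0],[0,0,0],1],[[0,0,0],[0,0,0],1]]'; python3 -m jog '[[[0,0,0],[0,0,0],0.3],[[0,0,0],[0,0,0],0.3],[[0,0,0],[0,0,0],0.3],[[0,0,0],[0,0,0],0.3]]';python3 -m jog '[[[0,0,0],[0,0,-20],0.3],[[0,0,0],[0,0,-60],0.3],[[0,0,0],[0,0,-75],0.3],[[0,0,0],[0,0,-75],0.3]]'; python3 plan.py wood .085
```

```text
time: 14.8
tool_pos: [0.4953, -0.3193, 0.0231]
ee_rot: [3.141, 0.0, -1.452]
wrist_force: [0.1, -0.7, 0.2]
width: 0.0096
time: 15.1
tool_pos: [0.4955, -0.3205, 0.0244]
ee_rot: [-3.14, -0.001, -1.453]
wrist_force: [0.1, 0.2, 0.3]
width: 0.0095
time: 15.5
tool_pos: [0.4949, -0.3201, 0.0234]
ee_rot: [-3.141, -0.0, -1.453]
wrist_force: [-0.3, -0.3, -0.5]
width: 0.0328
time: 15.9
tool_pos: [0.4968, -0.3215, 0.1019]
ee_rot: [-3.136, -0.005, -1.453]
wrist_force: [-0.3, -0.0, 0.5]
width: 0.0331
t 15.90 turn z 3.5 shift [-393.6 -183.1   16.9] tool [ 0.4968 -0.3215  0.1019] rpy [-3.136 -0.005 -1.453] w 0.0331
```

```bash
python3 -m jog '[[[0,0,3.5],[-40,-18,0],0.3],[[0,0,3.5],[-80,-36,0],0.3],[[0,0,3.5],[-120,-55,0],0.3],[[0,0,3.5],[-160,-74,0],0.3],[[0,0,3.5],[-200,-92,0],0.3]]'; python3 -m jog '[[[0,0,0],[0,0,0],0.3],[[0,0,0],[0,0,0],0.3]]';python3 plan.py wood .085
```

```text
time: 16.4
tool_pos: [0.5621, -0.1087, 0.0959]
ee_rot: [3.139, 0.001, -1.515]
wrist_force: [0.5, 0.3, 0.8]
width: 0.0326
time: 16.6
tool_pos: [0.562, -0.1097, 0.0963]
ee_rot: [3.138, 0.0, -1.512]
wrist_force: [-0.5, -0.9, 0.7]
width: 0.0328
t 16.60 turn z 0.1 shift [-196.1  -82.2   11.3] tool [ 0.562  -0.1097  0.0963] rpy [ 3.138  0.    -1.512] w 0.0328
```

```bash
python3 -m jog '[[[0,0,0],[-40,-17,0],0.3],[[0,0,0],[-80,-34,0],0.3],[[0,0,0],[-120,-50,5],0.3],[[0,0,0],[-160,-67,10],0.3],[[0,0,0],[-196,-82,11],0.3]]'; python3 -m jog '[[[0,0,0],[0,0,0],0.3],[[0,0,0],[0,0,0],0.3],[[0,0,0],[0,0,0],0.3]]';python3 plan.py wood .020;python3 - <<'E'
from h import *
p,_=eyes.snapshot("top");cv2.imwrite("pics/t3.png",cv2.convertScaleAbs(cv2.resize(p[105:295,90:420],None,fx=2.4,fy=2.4),alpha=1.5)[:,:,::-1])
E
```

```text
time: 17.1
tool_pos: [0.6334, 0.0892, 0.0853]
ee_rot: [3.139, -0.001, -1.517]
wrist_force: [0.7, 0.5, 0.3]
width: 0.0328
time: 17.4
tool_pos: [0.6334, 0.0874, 0.0866]
ee_rot: [3.14, -0.001, -1.517]
wrist_force: [-0.1, 0.0, -0.2]
width: 0.0328
t 17.40 turn z -0.2 shift [-3.5  0.6 66.6] tool [0.6334 0.0874 0.0866] rpy [ 3.140e+00 -1.000e-03 -1.517e+00] w 0.0328
```

View pics/t3.png

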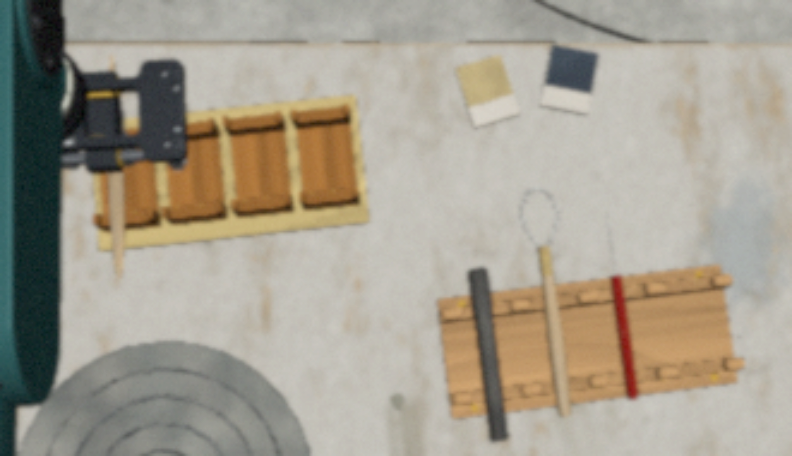

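The needle tool is in the third place (crop 617,278 to 632,396). The wood tool is next.

```bash
python3 -m jog '[[[0,0,0],[-3,0,30],0.3],[[0,0,0],[-3,0,45],0.3],[[0,0,0],[-3,0,60],0.3],[[0,0,0],[-3,0,67],0.3],[[0,0,0],[-3,0,67],0.3]]';python3 -m jog '[[[0,0,0],[0,0,0],1],[[0,0,0],[0,0,0],1],[[0,0,0],[0,0,0],1],[[0,0,0],[0,0,0],1],[[0,0,0],[0,0,0],1]]'; python3 -m jog '[[[0,0,0],[0,0,-30],1],[[0,0,0],[0,0,-70],1],[[0,0,0],[0,0,-70],1],[[0,0,0],[0,0,-70],1]]'; python3 plan.py p_wood .09
```

```text
time: 17.95
tool_pos: [0.6325, 0.0922, 0.0187]
ee_rot: [3.139, -0.0, -1.515]
wrist_force: [0.0, 0.1, -0.2]
width: 0.0331
time: 18.45
tool_pos: [0.6343, 0.0927, 0.0215]
ee_rot: [-3.139, -0.0, -1.514]
wrist_force: [0.4, -0.8, 3.8]
width: 0.0129
time: 18.85
tool_pos: [0.6343, 0.0929, 0.0916]
ee_rot: [-3.139, 0.0, -1.514]
wrist_force: [0.4, 0.0, -0.7]
width: 0.0128
t 18.85 turn z -3.5 shift [458.2 159.8   1.6] tool [0.6343 0.0929 0.0916] rpy [-3.139  0.    -1.514] w 0.0128
```

```bash
python3 -m jog '[[[0,0,-3.5],[45,16,0],1],[[0,0,-3.5],[90,32,0],1],[[0,0,-3.5],[135,47,0],1],[[0,0,-3.5],[180,63,0],1],[[0,0,-3.5],[225,78,0],1]]';python3 -m jog '[[[0,0,0],[0,0,0],1],[[0,0,0],[0,0,0],1]]'; python3 plan.py p_wood .09
```

```text
time: 19.35
tool_pos: [0.5661, -0.1374, 0.0877]
ee_rot: [3.138, 0.002, -1.453]
wrist_force: [0.3, -0.3, -0.4]
width: 0.0127
time: 19.55
tool_pos: [0.5669, -0.1368, 0.0882]
ee_rot: [3.138, 0.002, -1.456]
wrist_force: [-0.6, 1.1, -1.0]
width: 0.0129
t 19.55 turn z -0.1 shift [227.7  93.   -1.8] tool [ 0.5669 -0.1368  0.0882] rpy [ 3.138e+00  2.000e-03 -1.456e+00] w 0.0129
```

```bash
python3 -m jog '[[[0,0,0],[45,18,0],1],[[0,0,0],[90,37,0],1],[[0,0,0],[135,55,0],1],[[0,0,0],[180,74,0],1],[[0,0,0],[228,93,0],1]]';python3 -m jog '[[[0,0,0],[0,0,0],1],[[0,0,0],[0,0,0],1],[[0,0,0],[0,0,0],1]]'; python3 plan.py p_wood .0215
```

```text
time: 20.05
tool_pos: [0.5034, -0.3714, 0.0891]
ee_rot: [3.141, 0.002, -1.45]
wrist_force: [1.2, 0.2, -0.4]
width: 0.0127
time: 20.35
tool_pos: [0.5039, -0.3698, 0.0894]
ee_rot: [3.141, 0.002, -1.451]
wrist_force: [0.4, 0.5, -0.7]
width: 0.013
t 20.35 turn z 0.2 shift [ 3.4  3.8 67.9] tool [ 0.5039 -0.3698  0.0894] rpy [ 3.141e+00  2.000e-03 -1.451e+00] w 0.0130
```

```bash
python3 -m jog '[[[0,0,0],[2,3,30],1],[[0,0,0],[2,3,50],1],[[0,0,0],[2,3,60],1],[[0,0,0],[2,3,66],1],[[0,0,0],[2,3,69],1]]';python3 -m jog '[[[0,0,0],[0,0,0],1],[[0,0,0],[0,0,0],1],[[0,0,0],[0,0,0],1]]'; python3 -m jog '[[[0,0,0],[0,0,0],0.3],[[0,0,0],[0,0,0],0.3],[[0,0,0],[0,0,0],0.3],[[0,0,0],[0,0,0],0.3]]';python3 -m jog '[[[0,0,0],[0,0,-20],0.3],[[0,0,0],[0,0,-60],0.3],[[0,0,0],[0,0,-110],0.3],[[0,0,0],[0,0,-140],0.3],[[0,0,0],[0,0,-140],0.3]]'; python3 plan.py p_wood .16
```

```text
time: 20.85
tool_pos: [0.501, -0.3734, 0.0215]
ee_rot: [-3.141, 0.0, -1.452]
wrist_force: [-2.6, 5.0, 10.5]
width: 0.0129
time: 21.15
tool_pos: [0.5008, -0.375, 0.0223]
ee_rot: [-3.14, -0.002, -1.453]
wrist_force: [-0.6, 0.6, 0.2]
width: 0.0129
time: 21.55
tool_pos: [0.5003, -0.3745, 0.0213]
ee_rot: [-3.142, -0.0, -1.453]
wrist_force: [-0.7, 1.0, 0.2]
width: 0.0331
time: 22.05
tool_pos: [0.5028, -0.3767, 0.1686]
ee_rot: [-3.133, -0.01, -1.453]
wrist_force: [-0.3, -0.3, 1.5]
width: 0.0327
t 22.05 turn z 0.0 shift [-3.3  1.9  8.6] tool [ 0.5028 -0.3767  0.1686] rpy [-3.133 -0.01  -1.453] w 0.0327
```

Now I'll move off to the left (the cradle side) so both cameras can see the rack.

```bash
python3 -m jog '[[[0,0,0],[-45,0,-10],0.3],[[0,0,0],[-90,0,-20],0.3],[[0,0,0],[-135,0,-30],0.3],[[0,0,0],[-180,0,-30],0.3],[[0,0,0],[-225,0,-30],0.3]]' ;python3 -m jog '[[[0,0,0],[-45,0,0],0.3],[[0,0,0],[-90,0,0],0.3],[[0,0,0],[-135,0,0],0.3],[[0,0,0],[-180,0,0],0.3],[[0,0,0],[-180,0,0],0.3]]';python3 - <<'E'
from h import *; from m import fit; import json
T=json.load(open("targets.json"))
p,d=eyes.snapshot("top");np.savez("top1.npz",p=p,d=d)
W=cloud("top",d);z=W[...,2];hsv=cv2.cvtColor(p,cv2.COLOR_RGB2HSV);H,S,V=[hsv[...,i].astype(int) for i in range(3)]
v,u=np.mgrid[:420,:560];reg=(v>170)&(v<310)&(u>265)&(u<420)
out=p.copy()
hi=reg&(z>.030)&(z<.06)&(S<100)
for n,m,zz,off in [("marker",reg&(V<80)&(S<90)&(u<310),.0425,None),("needle",reg&((H<5)|(H>172))&(S>165),.039,.050),
    ("loop",hi&(u>305)&(u<335)&(v>208),.0405,.059),("wood",hi&(u>362)&(u<395),.038,None)]:
    c,a,lo,h_,k,w=fit("top",m,zz);s=c+a*((lo+h_)/2 if off is None else lo+off)
    x,y,yaw=T["p_"+n];r=np.deg2rad(yaw);e=s-[x,y];out[m]=[0,255,0]
    print(n,"len %.3f w %.3f yaw err %.1f along %.1f across %.1f mm z %.3f"%(h_-lo,w,np.degrees(np.arctan2(a[1],a[0]))-yaw,1e3*(e@[np.cos(r),np.sin(r)]),1e3*(e@[-np.sin(r),np.cos(r)]),np.median(z[m])))
q=lambda i:cv2.resize(i[165:300,255:425],None,fx=2.3,fy=2.3)
a=np.hstack([q(p),q(out)]);cv2.imwrite("pics/t4.png",cv2.convertScaleAbs(a,alpha=1.5)[:,:,::-1])
p,_=eyes.snapshot("scene");cv2.imwrite("pics/s4.png",cv2.convertScaleAbs(cv2.resize(p[140:280,240:400],None,fx=4,fy=4,interpolation=2),alpha=1.4)[:,:,::-1])
o=robot.get_obs();print(o["time"],o["tool_pos"])
E
```

```text
time: 22.55
tool_pos: [0.4731, -0.1492, 0.19]
ee_rot: [3.14, 0.001, -1.454]
wrist_force: [0.8, 0.1, 0.5]
width: 0.0329
time: 23.05
tool_pos: [0.4513, 0.0324, 0.1899]
ee_rot: [3.14, 0.002, -1.446]
wrist_force: [-0.3, -0.3, 1.1]
width: 0.033
marker len 0.137 w 0.014 yaw err 0.1 along -1.6 across 0.7 mm z 0.050
needle len 0.094 w 0.006 yaw err 0.1 along 2.0 across 0.1 mm z 0.044
loop len 0.134 w 0.011 yaw err -0.0 along 0.9 across 1.0 mm z 0.046
wood len 0.183 w 0.010 yaw err 0.1 along -1.3 across 1.0 mm z 0.041
23.15 [0.45221047 0.02839581 0.19001002]
```

View pics/t4.png

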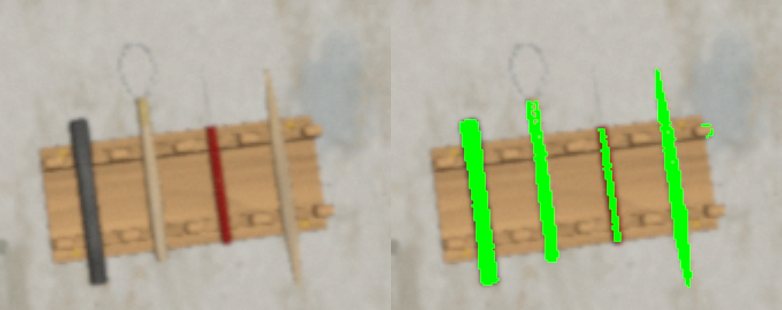

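View pics/s4.png

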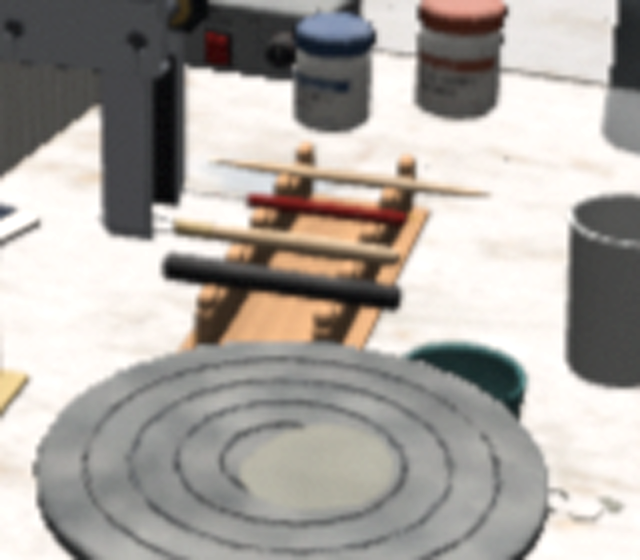

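All four tools lie straight between the dividers, flat at the same heights as in the cradles, and within about 2 mm of their targets. The arm is clear, so I'm handing in.

```bash
python3 -c "from bench import close_job; print(close_job())"
```

```text
the job is handed in; nothing more can be done
None
```

All four tools are now on the pale rack in reverse order, and I handed the job in at about 23 s of the 109 s allowed. From left to right they are marker, loop tool, needle tool and wood tool; in the cradles they had been wood, needle, loop, marker.

The last camera check, taken with the arm clear and before handing in, gave these figures:

| Check | Result |
|---|---|
| Angle to the rack | within 0.1° |
| Along the tool, from midway between the rails | within 2 mm |
| Across the tool, from the centre of its place | within 1 mm |
| Height on the rails | within 1 mm of the heights in the cradles |

- **Forces:** readings at the end of each move were low, the largest about 12 N as the wood tool touched the rails.
- **Limits of the check:** camera calibration is only good to about 2 mm. The marker, loop and needle were released 1 to 3 mm above the rails and settled flat. No check failed or disagreed.

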